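# Fit a board-holder post into its bench carriage, edge first

### The arm

A 6-joint arm with a two-finger parallel gripper is mounted at the origin on the work surface. World frame = base frame: x ahead of the robot, y to its left, z up, the work surface at z = 0. Lengths are in m, angles in rad, forces in N, time in s.
With the tool pointing down it reaches from about 0.3 to 0.75 m from the base axis. Payload 8.5 kg.
Tool frame: the origin (TCP) lies on the mounting face of the last link; the fingertips stand 173 mm ahead of it and the grasp point (between the pads) lies 155 mm ahead of it; z points along the fingers, y is the direction in which the jaws open and shut (so a half turn about z gives the same grasp; the last joint's range is limited). The gripper opens to 85 mm and grips with 20 to 120 N. Pads are 22 mm wide; open, the fingers measure 114 mm over their backs; the gripper's body (76 mm by 85 mm) begins 54 mm behind the grasp point. The pads swing forward as they close: fully open they stand 13 mm farther back than shut.
Start: joints at [1.062, 0.381, 1.297, -0, 1.464, -0.215], TCP at [0.159, 0.526, 0.405] pointing down, gripper open.
Joint ranges: [-3.11, 3.11], [-0.89, 2.33], [0.22, 2.48], [-1.42, 4.56], [0.17, 2.85], [-2.88, 2.88]. Speed limits (rad/s): [2.39, 2.39, 3.14, 3.14, 3.14, 3.14].

### API

Orientations are given as a unit quaternion [w, x, y, z].
In Python, from cell import arm, cams gives the robot as it stands.
- The arm moves only by the tool apply_moves, never from a script. Its argument "moves" is a list of rows, each an object with "linear": the shift along the tool's x, y, z in mm, a list of three; "delta_rot": the turn, a rotation vector about the tool's x, y, z in rad, a list of three. A call has 1 to 10 rows; each row shifts and turns the commanded pose from where the row before left it, along the tool's axes as they then stand; what a row does not reach is not made up. A row lasts 1/8 s, in which the tool goes at most 62.5 mm and 10.7 degrees, less where a joint would pass 70% of its speed; a pose out of reach is approached as far as the arm can. A call with a gripper value outside its range is refused whole. "claw" is the opening, from -1 (shut) to 1 (fully open), set as the call begins (left out, the last holds). The fingers move at their own pace and stop on an object; "force" is the grip in N (left out, the last holds). Time passes only in rows, so rows that do not move let the fingers close. It gives the time, the measured TCP pose, the force and the opening at its end, in the units of the state.
- arm.read_state(): the state, without advancing time (a new reading comes with each control period).
- cams.snapshot(name): name is "side" or "top" or "wrist"; returns a dict with "image" (384x512x3 uint8, red, green, blue), "depth" (384x512 float32, m along the optical axis (not along the pixel's ray), 0 where there is no reading), "vertical_fov" (degrees; the focal length in pixels is half the picture's height over the tangent of half this angle, whatever the lens; pixels are square), "cx", "cy" (the principal point, pixels), "R" (3x3) and "t" (3): a world point X has camera coordinates R X + t; the wrist camera has in their place "mount" (4x4, takes a point from camera to tool coordinates, whose origin is the TCP and whose axes are the flange's). Camera axes: x right, y down, z forward; pixel columns grow to the right and rows downward; lengths in m; the calibration is good to about 2 mm. A picture is of the moment at which its call begins: read the wrist's pose just before it.
- arm.finish_job(): hands the job in, once; it reports no verdict.
The state is a dict: "time": time; "joints": joint angles; "dq": joint speeds; "joint_efforts": joint torques, N m; "position": TCP position; "tcp_rot": TCP orientation; "contact_force": force on the tool from outside, world axes, zero at the start; "torque": the same for the moment, N m; "gripper_width": finger opening in m.
Only numpy, scipy, OpenCV 4.12 (cv2) and the standard library are available. Lean on these libraries where they do the work, as an engineer would, in place of code of your own. Each camera call takes 0.05 s, during which the arm holds its last target.

### The job

Take the steel post of the board holder out of its wooden stand and fit it into the bore of the aluminium carriage on the slotted rail. It is a tight fit: lean the post about 15 degrees and feel the low edge of its foot about 4 millimetres into the bore, then straighten it and slide it down gently until its collar sits on the carriage. Never press hard; at the end let go of the post, and leave the case, cover and screwdriver where they are.

Things in the scene. Friction and masses are not known exactly. Their poses are not given: they have to be found in the camera images.
- post: Loose steel post, about 0.2 kg, 90 mm tall; origin at the centre of the foot's underside, z up along it. From below: round shank 18 mm across and 40 mm long (1.5 mm chamfer at the foot), round collar 34 mm across, 5 mm thick (z 40 to 45 mm), square head (z 45 to 90 mm). Starts upright and loose in the stand, collar on the stand's top, foot 10 mm above the work surface.
- post_head (a point): Middle of the post's square head, where to grip it: 24 x 24 mm across, 45 mm tall, faces square to the post's x and y; 67.5 mm above the foot. Smooth steel.
- stand: Fixed wooden block 80 x 80 x 50 mm with a wide hole (24 mm) in the top, where the post is parked. Origin at the centre of its underside.
- rail: Fixed dark steel rail, 180 mm long along its own x, 84 mm wide, with a lip 28 mm high along each side; origin at the middle of its underside, on the work surface. Between the lips stands the carriage, an aluminium block 56 mm long (rail x), 62 mm wide, with the bore in its flat top. More than 50 N between the post and the carriage or rail damages them.
- bore_mid (a point): Nominal mouth of the bore: over the rail's origin, level with the carriage's top, 62 mm above the work surface. The real bore (upright, round, 19 mm across, 45 mm deep, sharp rim, rigid) lies on the rail's centre line but up to 9 mm either way along rail x: the carriage is clamped there and stays put. Where is not reported: feel (or see) it. Home: collar on the top, foot 40 mm below it.
- rail_end (a point): Middle of the rail's +x end, 12 mm above the work surface, 90 mm from the rail's origin. With the post leaning 15 degrees along rail x, its low edge goes 4 to 5 mm into the bore when the low side of the shank is close to the bore's rim; shifted to the high side, the foot stops on the rim sooner: about 2 mm in at 6 mm off, 1 mm at 10 mm, nothing beyond 15 mm; to the low side it does not enter.
- case: Bystander: open green plastic case 100 x 46 x 26 mm, loose on the table between the stand and the rail. Origin at the centre of its underside.
- cover: Bystander: flat grey plastic cover 100 x 46 x 8 mm, loose on the table between the stand and the rail. Origin at the centre of its underside.
- driver: Bystander: screwdriver 170 mm long lying on the table beyond the work; origin under its middle.
Mind the look-alikes: they are no part of the job. What is meant by the rail is not purple, and is the larger of those in its own colour.

How it is judged:
By the outcome, as a careful person would: the job done as asked, in the order asked, and still so for the second after the job is handed in, with the robot touching nothing.
It also fails if it takes over 64 s, if anything falls off the work surface, if the arm or the gripper's body presses on something with over 40 N, if the wrist force passes 120 N, or if a joint passes its speed limit or range.

## Working session

There is one attempt and no reset: what is moved stays moved. The work goes in short steps, Python scripts to look and compute and a tool call to move; the robot and the scene stay as the last step left them, time stands still between calls to the robot, and variables do not carry over. Pictures are saved under pics/ and viewed, and the job is handed in when it is done.

Besides the shell and the picture viewer there is one more tool, called as a command line: name --argument value ..., lists and objects as JSON in quotes. apply_moves: Moves the arm, as the interface text tells. Its arguments: {"type":"object","properties":{"moves":{"type":"array"},"claw":{"type":"number"},"force":{"type":"number"}},"required":["moves"]}

```bash
ls; mkdir -p pics; python3 - <<'E'
from cell import arm,cams
import cv2,pickle
s=arm.read_state();print(s)
for n in("side","top","wrist"):
    d=cams.snapshot(n);cv2.imwrite(f"pics/{n}0.png",d["image"][:,:,::-1])
    pickle.dump(d,open(f"{n}0.pkl","wb"))
    print(n,{k:v for k,v in d.items() if k not in("image","depth")},(d["depth"]>0).mean())
E
```

```text
pics
{'time': 0.0, 'joints': array([ 1.06169866e+00,  3.81173137e-01,  1.29829019e+00, -1.60589590e-05,
        1.46358589e+00, -2.15283311e-01]), 'dq': array([ 0.00058283,  0.00029035, -0.00160963, -0.00146326,  0.00117928,
       -0.00074739]), 'joint_efforts': array([-1.04316114e-03, -4.48460770e+01, -2.31278390e+01, -2.06842724e-04,
        4.69969251e-03,  2.23327405e-06]), 'position': array([0.1592491 , 0.52638086, 0.40411395]), 'tcp_rot': array([-2.50581669e-04,  1.46378436e-01,  9.89228398e-01, -6.83859359e-04]), 'contact_force': array([ 0.16499343, -0.24034198,  0.61916824]), 'torque': array([0.010794  , 0.05671731, 0.0121111 ]), 'gripper_width': 0.08513680354367639}
side {'vertical_fov': 42.93773228823438, 'cx': 260.04975206619946, 'cy': 187.0327091219677, 'R': array([[-0.94128046, -0.33696359, -0.02113382],
       [-0.16625887,  0.51709079, -0.83962795],
       [ 0.29385215, -0.7868117 , -0.54275064]]), 't': array([0.54602613, 0.18511118, 0.85901294])} 0.9960428873697916
top {'vertical_fov': 52.58509948853582, 'cx': 253.7893242716408, 'cy': 194.71191067783485, 'R': array([[ 0.01292773, -0.99975982,  0.01769689],
       [-0.99805547, -0.01398093, -0.0607438 ],
       [ 0.06097663, -0.01687719, -0.9979965 ]]), 't': array([-0.06741926,  0.60610458,  1.08273726])} 0.9960174560546875
wrist {'vertical_fov': 62.36370326859647, 'cx': 259.01729003352284, 'cy': 188.80459067349565, 'mount': array([[-6.34797439e-04, -9.59997663e-01, -2.80007294e-01,
         7.14046743e-02],
       [ 9.99998988e-01, -2.52998710e-04, -1.39967292e-03,
        -7.78544258e-04],
       [ 1.27284124e-03, -2.80007900e-01,  9.59996852e-01,
         3.08381702e-02],
       [ 0.00000000e+00,  0.00000000e+00,  0.00000000e+00,
         1.00000000e+00]])} 0.9959767659505209
```

View pics/side0.png

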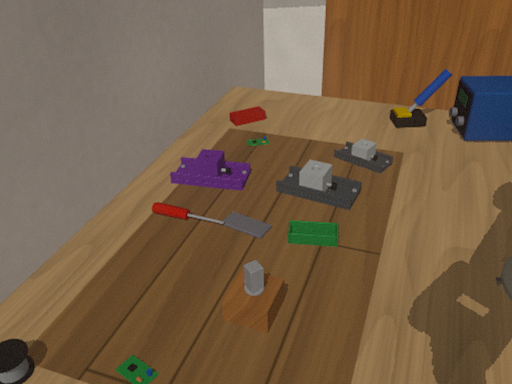

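View pics/top0.png

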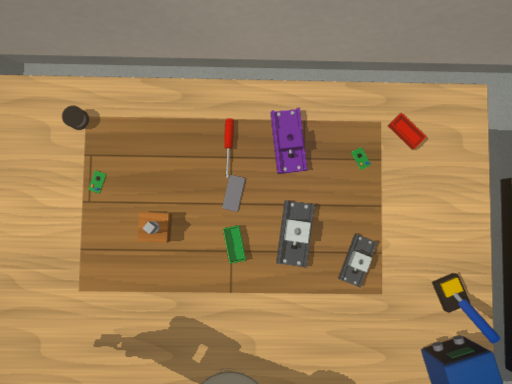

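View pics/wrist0.png

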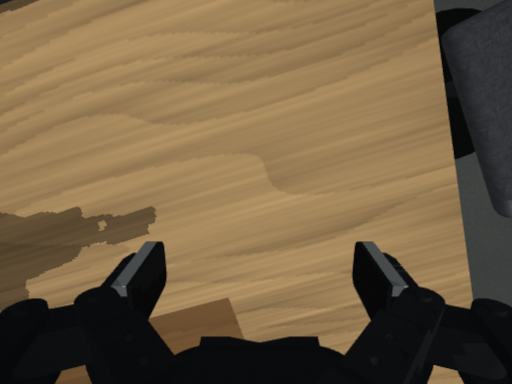

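The top view shows the post and stand at about (152,227), the target dark rail (the larger one) at (297,233), the small grey look-alike at (360,260) and the purple one at (290,140). The case is at (235,244), the cover at (234,193) and the driver at (229,147). Next I'll zoom in on the post and rail.

```bash
cat > h.py <<'E'
import numpy as np,cv2
def f(d): return d["image"].shape[0]/2/np.tan(np.radians(d["vertical_fov"]/2))
def ray(d,u,v,R=None,t=None):
    c=np.array([(u-d["cx"])/f(d),(v-d["cy"])/f(d),1.])
    R=d["R"] if R is None else R; t=d["t"] if t is None else t
    return -R.T@t, R.T@c
def onz(d,u,v,z,R=None,t=None):
    o,r=ray(d,u,v,R,t); return o+r*(z-o[2])/r[2]
def cloud(d,R=None,t=None):
    H,W=d["depth"].shape; v,u=np.mgrid[:H,:W]; z=d["depth"]
    P=np.stack([(u-d["cx"])/f(d)*z,(v-d["cy"])/f(d)*z,z],-1)
    R=d["R"] if R is None else R; t=d["t"] if t is None else t
    return (P-t)@R
def wristRt(s,d):
    from scipy.spatial.transform import Rotation as Ro
    q=s["tcp_rot"]; Rt=Ro.from_quat([q[1],q[2],q[3],q[0]]).as_matrix()
    M=np.array(d["mount"]); Rc=Rt@M[:3,:3]; tc=Rt@M[:3,3]+s["position"]
    return Rc.T,-Rc.T@tc
E
python3 - <<'E'
import pickle,cv2,numpy as np
from h import *
d=pickle.load(open("top0.pkl","rb"));im=d["image"][:,:,::-1]
a=cv2.resize(im[185:285,262:382],None,fx=5,fy=5,interpolation=2)
b=cv2.resize(im[200:255,125:185],None,fx=6,fy=6,interpolation=2)
cv2.imwrite("pics/ta.png",a);cv2.imwrite("pics/tb.png",b)
P=cloud(d);z=P[...,2]
sub=lambda m:(P[m].mean(0),m.sum())
v,u=np.mgrid[:384,:512]
for name,box,lo,hi in [("carr",(275,200,320,270),.052,.072),("rail",(270,195,325,275),.008,.035),("railall",(270,195,325,275),.008,.075),("standtop",(130,205,180,250),.042,.056),("head",(130,205,180,250),.09,.11),("case",(220,220,250,270),.005,.035),("cover",(218,170,250,215),.004,.015),("driver",(220,110,238,180),.008,.05)]:
    m=(u>box[0])&(u<box[2])&(v>box[1])&(v<box[3])&(z>lo)&(z<hi)
    q=P[m];r=cv2.minAreaRect((q[:,:2]*1000).astype(np.float32))
    print(name,m.sum(),q.mean(0).round(4),np.percentile(q[:,2],[5,50,95]).round(4),np.round(r[0],1),np.round(r[1],1),round(r[2],1))
E
```

```text
carr 442 [ 0.5078 -0.1775  0.0622] [0.0589 0.0623 0.0654] [ 507.9 -177.8] [62.1 56. ] 82.7
rail 1436 [ 0.4975 -0.175   0.0172] [0.0095 0.0138 0.0304] [ 499.3 -183.8] [ 98.9 179.8] 83.0
railall 1901 [ 0.4999 -0.1754  0.028 ] [0.0098 0.0163 0.0639] [ 499.3 -183.8] [ 98.9 179.8] 83.0
standtop 739 [0.5144 0.215  0.0503] [0.0467 0.0502 0.0537] [514.3 217.3] [81.6 80. ] 87.4
head 95 [0.5137 0.2149 0.0996] [0.095  0.1    0.1031] [513.7 215.6] [24.  23.7] 51.0
case 364 [ 0.4676 -0.0046  0.0147] [0.0052 0.0081 0.0287] [466.7  -7.7] [130.3  79.9] 0.8
cover 603 [ 0.6132 -0.      0.0083] [0.0045 0.0083 0.0119] [613.6  -2.8] [123.7  85.8] 0.8
driver 355 [0.7573 0.0148 0.0203] [0.0101 0.0215 0.0279] [738.5  11.5] [176.2  31.4] 4.6
```

View pics/ta.png

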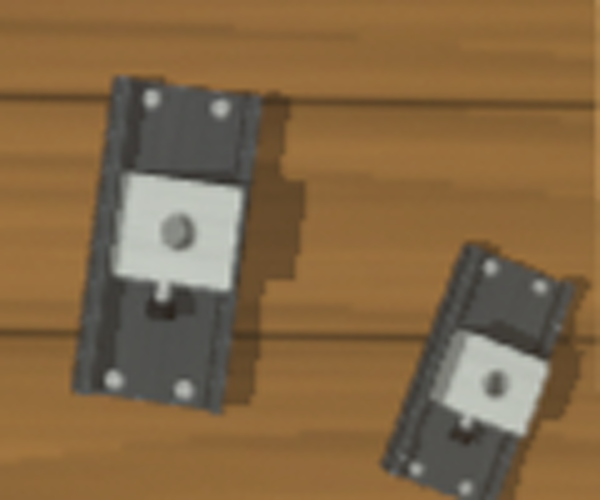

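View pics/tb.png

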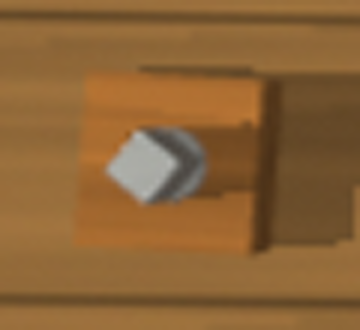

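The bore shows as a dark disc at about (297,231). The post head is turned about 51°. I'll move above the post for a closer wrist view.

apply_moves --moves '[{"linear": [-40,-18,0],"delta_rot": [0,0,0]},{"linear": [-40,-18,0],"delta_rot": [0,0,0]},{"linear": [-40,-18,0],"delta_rot": [0,0,0]},{"linear": [-40,-18,0],"delta_rot": [0,0,0]},{"linear": [-40,-18,0],"delta_rot": [0,0,0]},{"linear": [-40,-18,0],"delta_rot": [0,0,0]},{"linear": [-40,-18,0],"delta_rot": [0,0,0]},{"linear": [-40,-18,0],"delta_rot": [0,0,0]},{"linear": [-40,-18,0],"delta_rot": [0,0,0]},{"linear": [-40,-18,0],"delta_rot": [0,0,0]}]'

```text
time: 1.4
position: [0.491, 0.2372, 0.4045]
tcp_rot: [-0.0, 0.146, 0.989, -0.0]
contact_force: [0.0, -0.2, -0.3]
gripper_width: 0.0852
```

apply_moves --moves '[{"linear": [-30,-15,0],"delta_rot": [0,0,0]},{"linear": [0,0,0],"delta_rot": [0,0,0.128]},{"linear": [0,0,0],"delta_rot": [0,0,0.128]},{"linear": [0,0,0],"delta_rot": [0,0,0.128]},{"linear": [0,0,0],"delta_rot": [0,0,0]}]'

```text
time: 2.02
position: [0.5144, 0.2152, 0.4045]
tcp_rot: [-0.0, 0.332, 0.943, -0.0]
contact_force: [0.5, -0.3, 0.2]
gripper_width: 0.0854
```

```bash
cat > look.py <<'E'
import sys,pickle
from cell import arm,cams
import cv2
n,k=sys.argv[1:3]
s=arm.read_state();d=cams.snapshot(n)
cv2.imwrite(f"pics/{n}{k}.png",d["image"][:,:,::-1]);pickle.dump((s,d),open(f"{n}{k}.pkl","wb"))
print({k:(v.round(4) if hasattr(v,'round') else v) for k,v in s.items() if k in("time","joints","position","tcp_rot","contact_force","gripper_width")})
E
python3 look.py wrist 1
```

```text
{'time': 2.025, 'joints': array([ 0.184 ,  0.3943,  1.2763, -0.    ,  1.4716, -0.7101]), 'position': array([0.5144, 0.2152, 0.4045]), 'tcp_rot': array([-2.000e-04,  3.319e-01,  9.433e-01, -1.000e-04]), 'contact_force': array([ 0.4537, -0.3012,  0.21  ]), 'gripper_width': 0.08541267620804531}
```

View pics/wrist1.png

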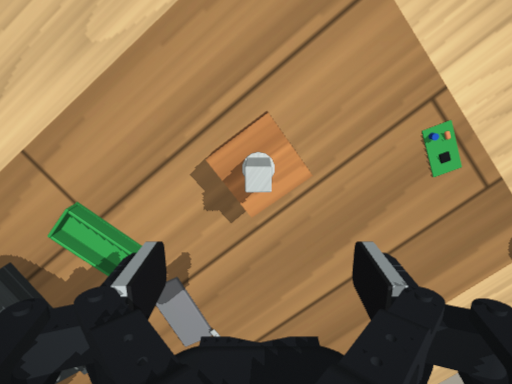

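The head's top face spans about (245–272, 167–192), nearly square to the picture, and the gripper yaw is close. I'll measure it.

```bash
cat > head.py <<'E'
import pickle,sys
from h import *
s,d=pickle.load(open(sys.argv[1],"rb"));R,t=wristRt(s,d) 
P=cloud(d,R,t);z=P[...,2]
v,u=np.mgrid[:384,:512]
m=(abs(z-.1)<.008)&(abs(u-258)<40)&(abs(v-180)<60)
r=cv2.minAreaRect((P[m][:,:2]*1000).astype(np.float32));print("depth",r,np.median(z[m]),P[m].mean(0))
g=cv2.cvtColor(d["image"],cv2.COLOR_RGB2HSV)
for y in range(150,200,3): print(y,d["image"][y,236:282:3].mean(1).astype(int), )
E
python3 head.py wrist1.pkl; python3 - <<'E'
import cv2
im=cv2.imread("pics/wrist1.png");cv2.imwrite("pics/w1z.png",cv2.resize(im[135:215,210:310],None,fx=6,fy=6,interpolation=0))
E
```

```text
depth ((512.486328125, 213.880126953125), (23.508136749267578, 23.735288619995117), 51.0953369140625) 0.0997668122318547 [0.51206086 0.21433979 0.09958002]
150 [129 131 129 126 125 123 121 117 119 120 123 128 129 123 134 145]
153 [130 128 126 124 123 133 188 203 203 192 131 126 126 140 149 147]
156 [127 125 123 122 177 213 209 207 212 210 211 160 144 149 144 137]
159 [125 122 120 164 140 137 136 136 138 139 139 152 167 142 136 134]
162 [121 119  75 123 138 138 137 135 137 138 139 140 208 135 134 138]
165 [105  75 109 120 137 137 136 135 136 137 138 138 216 135 137 135]
168 [ 76  75 110 167 205 205 201 203 202 207 202 204 201 137 135 137]
171 [ 76  78 110 163 204 200 200 201 204 202 203 203 202 135 138 137]
174 [ 78  81  84 155 201 199 203 201 203 202 203 207 188 138 134 130]
177 [ 82  86  92 147 199 203 200 206 202 203 205 202 133 131 129 130]
180 [ 89  93  98 143 200 200 205 201 202 202 203 196 120 129 132 141]
183 [ 96  96  91 139 201 201 201 201 200 204 196 202 134 141 145 143]
186 [ 94  89  86 139 198 203 201 200 205 199 200 202 144 143 143 143]
189 [ 87  86  86 132 204 200 200 202 201 196 202 200 144 143 143 144]
192 [ 85  87  85  90 121 122 146 146 152 154 150 150 142 143 142 139]
195 [ 86  84  84  86  82 133 140 144 146 143 143 143 143 141 136 130]
198 [ 79  84  85 100 137 144 146 145 144 142 143 143 139 134 127 117]
```

View pics/w1z.png

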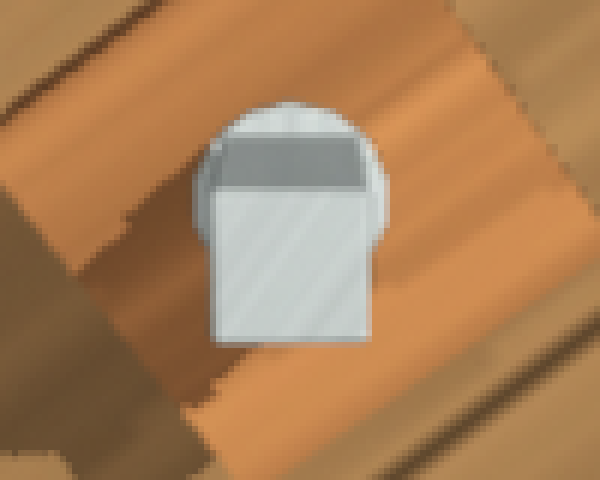

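apply_moves --moves '[{"linear": [0.5,-1.5,20],"delta_rot": [0,0,0]},{"linear": [0,0,30],"delta_rot": [0,0,0]},{"linear": [0,0,30],"delta_rot": [0,0,0]},{"linear": [0,0,20],"delta_rot": [0,0,0]},{"linear": [0,0,0],"delta_rot": [0,0,0]}]'

```text
time: 2.7
position: [0.5129, 0.2144, 0.3036]
tcp_rot: [-0.001, 0.331, 0.943, -0.001]
contact_force: [0.1, 0.2, 0.4]
gripper_width: 0.0855
```

```bash
python3 look.py wrist 2; python3 - <<'E'
import pickle
from h import *
s,d=pickle.load(open("wrist2.pkl","rb"));R,t=wristRt(s,d)
P=cloud(d,R,t);v,u=np.mgrid[:384,:512]
m=(abs(P[...,2]-.1)<.006)&(abs(u-258)<60)&(v>100)&(v<330)
r=cv2.minAreaRect((P[m][:,:2]*1000).astype(np.float32));print(r,np.median(P[m][:,2]))
g=d["image"].mean(2);mm=((g>185)&m).astype(np.uint8);c=max(cv2.findContours(mm,0,2)[0],key=cv2.contourArea);r=cv2.minAreaRect(c);print(r)
q=onz(d,r[0][0],r[0][1],.1,R,t);print(q)
from scipy.spatial.transform import Rotation as Ro
w=s["tcp_rot"];print("tool",Ro.from_quat([*w[1:],w[0]]).inv().apply(q-s["position"])*1000)
E
```

```text
{'time': 2.7, 'joints': array([ 0.1829,  0.4841,  1.4393,  0.    ,  1.2213, -0.7121]), 'position': array([0.5129, 0.2144, 0.3036]), 'tcp_rot': array([-1.300e-03,  3.315e-01,  9.435e-01, -7.000e-04]), 'contact_force': array([0.1331, 0.2044, 0.431 ]), 'gripper_width': 0.08549478945574389}
((512.843994140625, 214.0010528564453), (23.88914680480957, 24.179912567138672), 51.1036376953125) 0.0998359549867778
((261.5, 222.5), (37.0, 39.0), 90.0)
[0.51251721 0.21462793 0.1       ]
tool [6.60364445e-02 4.04240157e-01 2.03599211e+02]
```

View pics/wrist2.png

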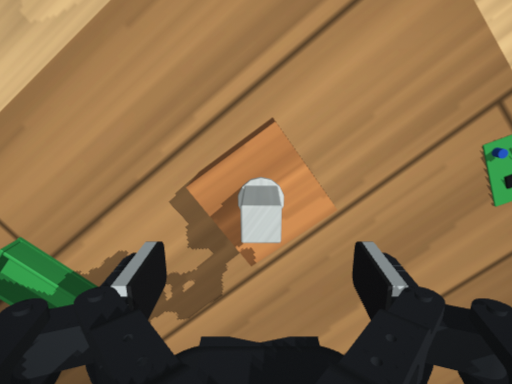

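The head is centred at (261,222), within about 0.5 mm of the tool axis. Now I'll descend and grip.

apply_moves --moves '[{"linear": [0,0.3,25],"delta_rot": [0,0,0]},{"linear": [0,0,25],"delta_rot": [0,0,0]},{"linear": [0,0,19],"delta_rot": [0,0,0]},{"linear": [0,0,0],"delta_rot": [0,0,0]},{"linear": [0,0,0],"delta_rot": [0,0,0]}]'

```text
time: 3.38
position: [0.5136, 0.2147, 0.2371]
tcp_rot: [0.001, 0.332, 0.943, 0.001]
contact_force: [0.6, -0.1, -0.3]
gripper_width: 0.0853
```

apply_moves --moves '[{"linear": [0,0,0],"delta_rot": [0,0,0]},{"linear": [0,0,0],"delta_rot": [0,0,0]},{"linear": [0,0,0],"delta_rot": [0,0,0]},{"linear": [0,0,0],"delta_rot": [0,0,0]},{"linear": [0,0,0],"delta_rot": [0,0,0]},{"linear": [0,0,0],"delta_rot": [0,0,0]},{"linear": [0,0,0],"delta_rot": [0,0,0]},{"linear": [0,0,0],"delta_rot": [0,0,0]}]' --claw -1 --force 60

```text
time: 4.38
position: [0.5133, 0.2146, 0.236]
tcp_rot: [0.0, 0.332, 0.943, 0.0]
contact_force: [-1.4, -1.5, 5.2]
gripper_width: 0.0235
```

Width is 23.5 mm, so the grip is on the head. Lifting.

apply_moves --moves '[{"linear": [0,0,-8],"delta_rot": [0,0,0]},{"linear": [0,0,-12],"delta_rot": [0,0,0]},{"linear": [0,0,-20],"delta_rot": [0,0,0]},{"linear": [0,0,-30],"delta_rot": [0,0,0]},{"linear": [0,0,-30],"delta_rot": [0,0,0]},{"linear": [0,0,-30],"delta_rot": [0,0,0]},{"linear": [0,0,-20],"delta_rot": [0,0,0]},{"linear": [0,0,0],"delta_rot": [0,0,0]}]'

```text
time: 5.38
position: [0.5131, 0.2146, 0.3873]
tcp_rot: [0.001, 0.332, 0.943, 0.001]
contact_force: [-0.5, 0.5, -2.0]
gripper_width: 0.0235
```

```bash
python3 look.py wrist 3;python3 look.py side 3; python3 look.py top 3
```

```text
{'time': 5.375, 'joints': array([ 0.1834,  0.4038,  1.3118,  0.    ,  1.4226, -0.7097]), 'position': array([0.5131, 0.2146, 0.3873]), 'tcp_rot': array([1.400e-03, 3.324e-01, 9.431e-01, 8.000e-04]), 'contact_force': array([-0.5352,  0.4922, -2.0455]), 'gripper_width': 0.023478185900083187}
{'time': 5.425, 'joints': array([ 0.1833,  0.4052,  1.3138,  0.    ,  1.4219, -0.7097]), 'position': array([0.513 , 0.2146, 0.3859]), 'tcp_rot': array([3.000e-04, 3.324e-01, 9.431e-01, 2.000e-04]), 'contact_force': array([ 0.5022,  0.373 , -2.6684]), 'gripper_width': 0.02327455207136531}
{'time': 5.475, 'joints': array([ 0.1833,  0.4061,  1.3148,  0.    ,  1.4218, -0.7097]), 'position': array([0.513 , 0.2146, 0.3851]), 'tcp_rot': array([-5.000e-04,  3.324e-01,  9.431e-01, -3.000e-04]), 'contact_force': array([-0.7413, -0.1975, -2.1397]), 'gripper_width': 0.023435376162964292}
```

View pics/wrist3.png

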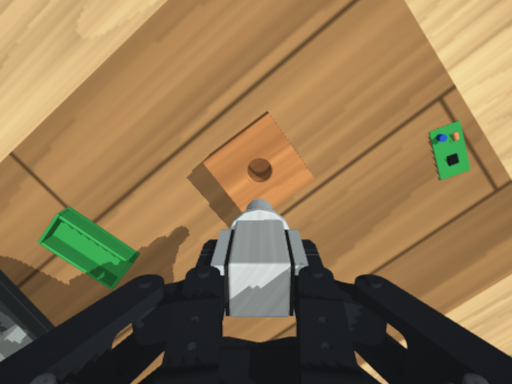

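View pics/side3.png

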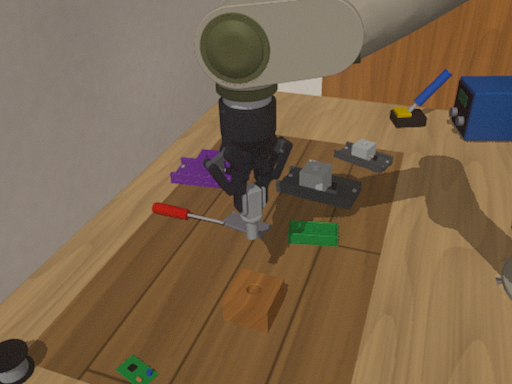

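The post hangs straight in the grip and the stand is empty. Carrying it to the far side of the carriage so the wrist camera can see the bore.

apply_moves --moves '[{"linear": [-28,-37,0],"delta_rot": [0,0,0]},{"linear": [-28,-37,0],"delta_rot": [0,0,0]},{"linear": [-28,-37,0],"delta_rot": [0,0,0]},{"linear": [-28,-37,0],"delta_rot": [0,0,0]},{"linear": [-28,-37,0],"delta_rot": [0,0,0]},{"linear": [-28,-37,0],"delta_rot": [0,0,0]},{"linear": [-28,-37,0],"delta_rot": [0,0,0]},{"linear": [-28,-37,0],"delta_rot": [0,0,0]},{"linear": [-28,-37,0],"delta_rot": [0,0,0]},{"linear": [-28,-37,0],"delta_rot": [0,0,0]}]'

```text
time: 6.78
position: [0.4991, -0.2507, 0.3846]
tcp_rot: [-0.001, 0.333, 0.943, 0.0]
contact_force: [1.8, -1.0, -2.4]
gripper_width: 0.0232
```

apply_moves --moves '[{"linear": [0,0,0],"delta_rot": [0,0,0.145]},{"linear": [0,0,0],"delta_rot": [0,0,0.145]},{"linear": [0,0,0],"delta_rot": [0,0,0.145]},{"linear": [0,0,0],"delta_rot": [0,0,0.145]},{"linear": [0,0,0],"delta_rot": [0,0,0.145]},{"linear": [0,0,0],"delta_rot": [0,0,0.145]},{"linear": [0,0,0],"delta_rot": [0,0,0.145]},{"linear": [0,0,0],"delta_rot": [0,0,0]},{"linear": [0,0,0],"delta_rot": [0,0,0]}]'

```text
time: 7.9
position: [0.4993, -0.2492, 0.3852]
tcp_rot: [-0.001, 0.748, 0.664, -0.0]
contact_force: [-0.0, -0.9, -2.2]
gripper_width: 0.0233
```

```bash
python3 look.py wrist 4
```

```text
{'time': 7.9, 'joints': array([-0.675 ,  0.4094,  1.3091, -0.    ,  1.4241, -0.5557]), 'position': array([ 0.4993, -0.2492,  0.3852]), 'tcp_rot': array([-5.000e-04,  7.480e-01,  6.637e-01, -1.000e-04]), 'contact_force': array([-0.0174, -0.9449, -2.173 ]), 'gripper_width': 0.023342843453608802}
```

View pics/wrist4.png

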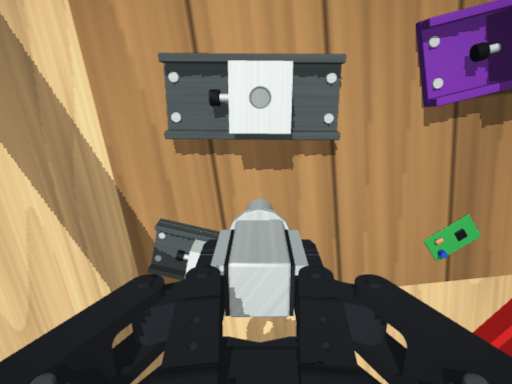

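The carriage top and the bore (260,97) are clearly visible, with the rail nearly square to the picture. I'll measure the bore, the carriage and the held post.

```bash
cat > bore.py <<'E'
import pickle,sys
from h import *
from scipy.spatial.transform import Rotation as Ro
s,d=pickle.load(open(sys.argv[1],"rb"));R,t=wristRt(s,d)
w=s["tcp_rot"];Rt=Ro.from_quat([*w[1:],w[0]])
P=cloud(d,R,t);v,u=np.mgrid[:384,:512]
g=d["image"].astype(float).mean(2)
Z=P[...,2]
top=(abs(Z-.062)<.006)
bu,bv=float(sys.argv[2]),float(sys.argv[3])
reg=(abs(u-bu)<60)&(abs(v-bv)<60)
bright=((g>205)&reg).astype(np.uint8)
cs,h=cv2.findContours(bright,cv2.RETR_CCOMP,cv2.CHAIN_APPROX_NONE)
i=max(range(len(cs)),key=lambda i:cv2.contourArea(cs[i]))
def world(c): return np.array([onz(d,a,b,.062,R,t)[:2]*1000 for a,b in c.reshape(-1,2)],np.float32)
o=world(cs[i]);r=cv2.minAreaRect(o);print("carriage",r)
for j in range(len(cs)):
    if h[0][j][3]==i and cv2.contourArea(cs[j])>80:
        e=world(cs[j]);(c,rad)=cv2.minEnclosingCircle(e);E=cv2.fitEllipse(e);print("bore",c,rad,E)
        b=np.array([*E[0],62.])/1000
        print("bore in tool mm",Rt.inv().apply(b-s["position"])*1000)
        print("off from carriage centre",np.array(E[0])-np.array(r[0]))
m=top&reg;print("top z med",np.median(Z[m]),m.sum())
# rail
m=(Z>.006)&(Z<.075)&(abs(u-bu)<100)&(abs(v-bv)<52)
r=cv2.minAreaRect((P[m][:,:2]*1000).astype(np.float32));print("rail",r)
# head in tool frame
T=Rt.inv().apply((P.reshape(-1,3)-s["position"])).reshape(P.shape)*1000
m=(abs(u-260)<45)&(v>255)&(v<320)&(abs(T[...,2]-136)<8)&(g>150)
r=cv2.minAreaRect(T[m][:,:2].astype(np.float32));print("headtop tool",r,np.median(T[m][:,2]))
yv=Rt.as_matrix();print("jaw ang",np.degrees(np.arctan2(yv[1,1],yv[0,1])),"tilt",yv[:2,2])
E
python3 bore.py wrist4.pkl 260 97
```

```text
carriage ((503.7668762207031, -180.1249237060547), (60.39223861694336, 63.035667419433594), 83.1178207397461)
bore (507.4203186035156, -180.3422088623047) 10.874022483825684 ((507.34478759765625, -180.1636962890625), (20.526885986328125, 20.75908851623535), 93.34136962890625)
bore in tool mm [6.93150414e+01 4.79788593e-02 3.23221114e+02]
off from carriage centre [ 3.57791138 -0.03877258]
top z med 0.06186964999806265 4209
rail ((499.99456787109375, -179.58843994140625), (82.36730194091797, 180.08892822265625), 82.7911376953125)
headtop tool ((-1.1235551834106445, -0.07332229614257812), (25.80031394958496, 34.69475173950195), 0.3792850971221924) 136.19323578362142
jaw ang -6.835795166837605 tilt [-0.00086209  0.00065398]
```

```bash
python3 - <<'E'
import pickle
from h import *
s,d=pickle.load(open("wrist4.pkl","rb"));M=np.array(d["mount"]);im=d["image"]
cv2.imwrite("pics/w4z.png",cv2.resize(im[190:325,215:305,::-1],None,fx=4.4,fy=4.4,interpolation=0))
g=im.astype(float).mean(2)
print("col260",[(v,int(g[v,260])) for v in range(194,214)])
print("col260",[(v,int(g[v,260])) for v in list(range(256,270))+list(range(308,322))])
for v in(203,206,280,300): print(v,[(u,int(g[v,u])) for u in list(range(224,236))+list(range(244,252))+list(range(268,276))+list(range(284,298))])
def proj(p):
    c=M[:3,:3].T@(np.array(p)/1000-M[:3,3]);return f(d)*c[0]/c[2]+d["cx"],f(d)*c[1]/c[2]+d["cy"]
for p in[(12,12,136),(-12,12,136),(12,-12,136),(-12,-12,136),(9,0,224.5),(7.5,0,226),(0,9,222),(0,-9,222),(17,0,181)]:print(p,np.round(proj(p),1))
E
```

```text
col260 [(194, 141), (195, 141), (196, 141), (197, 142), (198, 151), (199, 160), (200, 163), (201, 164), (202, 164), (203, 164), (204, 164), (205, 164), (206, 155), (207, 162), (208, 165), (209, 170), (210, 211), (211, 217), (212, 212), (213, 211)]
col260 [(256, 162), (257, 161), (258, 161), (259, 161), (260, 161), (261, 161), (262, 173), (263, 202), (264, 231), (265, 236), (266, 230), (267, 216), (268, 211), (269, 210), (308, 208), (309, 209), (310, 209), (311, 209), (312, 209), (313, 208), (314, 208), (315, 202), (316, 166), (317, 144), (318, 141), (319, 141), (320, 141), (321, 142)]
203 [(224, 131), (225, 130), (226, 129), (227, 128), (228, 126), (229, 124), (230, 122), (231, 122), (232, 126), (233, 129), (234, 132), (235, 135), (244, 138), (245, 138), (246, 138), (247, 138), (248, 142), (249, 146), (250, 150), (251, 155), (268, 138), (269, 129), (270, 129), (271, 132), (272, 132), (273, 131), (274, 132), (275, 132), (284, 129), (285, 128), (286, 127), (287, 125), (288, 123), (289, 123), (290, 124), (291, 125), (292, 125), (293, 124), (294, 123), (295, 122), (296, 124), (297, 128)]
[... 1053 characters left out ...]
), (228, 32), (229, 85), (230, 123), (231, 130), (232, 134), (233, 135), (234, 135), (235, 135), (244, 209), (245, 212), (246, 212), (247, 210), (248, 209), (249, 207), (250, 205), (251, 204), (268, 210), (269, 210), (270, 210), (271, 209), (272, 209), (273, 207), (274, 206), (275, 205), (284, 208), (285, 208), (286, 206), (287, 198), (288, 183), (289, 133), (290, 52), (291, 43), (292, 43), (293, 38), (294, 27), (295, 21), (296, 23), (297, 24)]
(12, 12, 136) [292.4 260.6]
(-12, 12, 136) [290.6 315.5]
(12, -12, 136) [227.6 260.6]
(-12, -12, 136) [229.3 315.5]
(9, 0, 224.5) [259.7 195.8]
(7.5, 0, 226) [259.7 197.4]
(0, 9, 222) [273.7 210.4]
(0, -9, 222) [245.7 210.4]
(17, 0, 181) [259.8 206.9]
```

View pics/w4z.png

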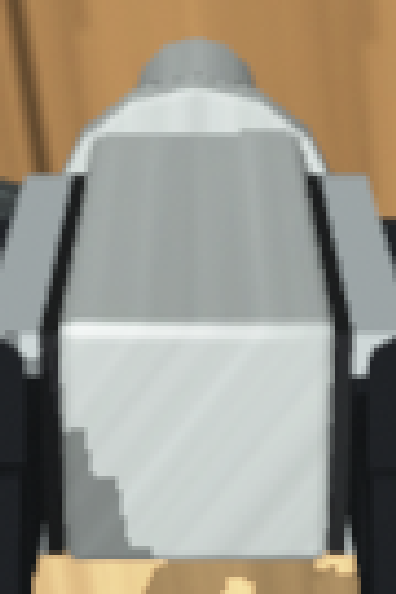

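```bash
cat > plan.py <<'E'
# usage: plan.py lean_deg cx cy foot_z_above_mouth(mm)  -> shift in CURRENT tool axes needed once orientation = target
import sys
from h import *
from cell import arm
from scipy.spatial.transform import Rotation as Ro
F=np.array([-0.6,-0.2,226.]); B=np.array([507.34,-180.16,62.]); RA=np.radians(-7.1)
def info(s=None):
    s=s or arm.read_state();w=s["tcp_rot"];Rt=Ro.from_quat([*w[1:],w[0]]);p=s["position"]*1000
    X=np.array([np.cos(RA),np.sin(RA),0]);Y=np.array([-X[1],X[0],0]);Zv=np.array([0,0,1.])
    W=np.stack([X,Y,Zv]) # world->rail
    foot=W@(p+Rt.apply(F)-B); a=W@Rt.apply([0,0,-1.])
    return s,Rt,W,foot,a
if __name__=="__main__":
    s,Rt,W,foot,a=info()
    print("t",s["time"],"foot rail xyz",foot.round(2),"axis lean x,y deg",np.degrees(a[:2]).round(2),"force rail",(W@s["contact_force"]).round(1),"w",round(s["gripper_width"]*1000,2))
    tipz=foot[2]-7.5*np.hypot(a[0],a[1]);print("tip z",round(tipz,2))
    jy=W@Rt.apply([0,1.,0]);print("jaw dir in rail",jy.round(3))
    if len(sys.argv)>1:
        tgt=np.array([float(x) for x in sys.argv[1:4]])
        print("tool shift",Rt.inv().apply(W.T@(tgt-foot)).round(2))
E
python3 plan.py -0.9 0 20
```

```text
t 7.95 foot rail xyz [  0.24 -69.99  97.33] axis lean x,y deg [ 0.04 -0.02] force rail [ 0.3  0.2 -1.7] w 23.33
tip z 97.33
jaw dir in rail [ 1.     0.004 -0.001]
tool shift [69.97 -0.8  77.36]
```

apply_moves --moves '[{"linear": [0,0,0],"delta_rot": [0.0655,0,0]},{"linear": [0,0,0],"delta_rot": [0.0655,0,0]},{"linear": [0,0,0],"delta_rot": [0.0655,0,0]},{"linear": [0,0,0],"delta_rot": [0.0655,0,0]},{"linear": [0,0,0],"delta_rot": [0,0,0]},{"linear": [0,0,0],"delta_rot": [0,0,0]}]'

```text
time: 8.7
position: [0.4993, -0.2492, 0.3857]
tcp_rot: [-0.097, 0.742, 0.657, -0.086]
contact_force: [0.4, 0.2, -1.7]
gripper_width: 0.0234
```

```bash
python3 plan.py -2 0 20;python3 plan.py -2 0 60
```

```text
t 8.7 foot rail xyz [-57.85 -70.18 105.38] axis lean x,y deg [14.76  0.03] force rail [ 0.3  0.3 -1.7] w 23.44
tip z 103.45
jaw dir in rail [ 0.966  0.003 -0.258]
tool shift [70.02 76.14 68.07]
t 8.7 foot rail xyz [-57.85 -70.18 105.38] axis lean x,y deg [14.76  0.03] force rail [ 0.3  0.3 -1.7] w 23.44
tip z 103.45
jaw dir in rail [ 0.966  0.003 -0.258]
tool shift [70.02 65.83 29.42]
```

apply_moves --moves '[{"linear": [17.5,16.5,7.4],"delta_rot": [0,0,0]},{"linear": [17.5,16.5,7.4],"delta_rot": [0,0,0]},{"linear": [17.5,16.5,7.4],"delta_rot": [0,0,0]},{"linear": [17.5,16.3,7.2],"delta_rot": [0,0,0]},{"linear": [0,5.2,19.3],"delta_rot": [0,0,0]},{"linear": [0,5.2,19.3],"delta_rot": [0,0,0]},{"linear": [0,0,0],"delta_rot": [0,0,0]},{"linear": [0,0,0],"delta_rot": [0,0,0]},{"linear": [0,0,0],"delta_rot": [0,0,0]}]'

```text
time: 9.82
position: [0.5635, -0.1865, 0.3012]
tcp_rot: [-0.097, 0.743, 0.657, -0.086]
contact_force: [-0.9, 0.8, -2.6]
gripper_width: 0.0234
```

```bash
python3 plan.py -1.5 0 5; python3 look.py wrist 5; python3 look.py side 5;python3 - <<'E'
import cv2
im=cv2.imread("pics/side5.png");cv2.imwrite("pics/s5z.png",cv2.resize(im[90:230,240:400],None,fx=4.5,fy=4.2,interpolation=2))
E
```

```text
t 9.825 foot rail xyz [-1.83 -0.22 20.91] axis lean x,y deg [14.75  0.06] force rail [-1.   0.7 -2.6] w 23.43
tip z 18.98
jaw dir in rail [ 0.966  0.002 -0.257]
tool shift [ 0.23  4.42 15.29]
{'time': 9.825, 'joints': array([-0.505 ,  0.5817,  1.2705, -0.097 ,  1.5317, -0.3672]), 'position': array([ 0.5635, -0.1865,  0.3012]), 'tcp_rot': array([-0.097 ,  0.7426,  0.657 , -0.0863]), 'contact_force': array([-0.9121,  0.8385, -2.6197]), 'gripper_width': 0.023431796043176172}
{'time': 9.875, 'joints': array([-0.505 ,  0.5817,  1.2708, -0.097 ,  1.5315, -0.3672]), 'position': array([ 0.5635, -0.1865,  0.3011]), 'tcp_rot': array([-0.0971,  0.7426,  0.657 , -0.0863]), 'contact_force': array([ 5.0530e-01, -1.2000e-03, -1.5481e+00]), 'gripper_width': 0.02317115718710731}
```

View pics/wrist5.png

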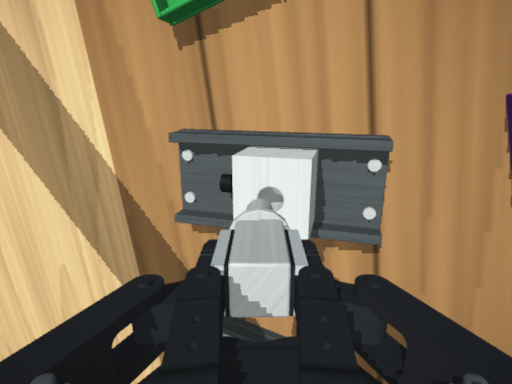

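View pics/s5z.png

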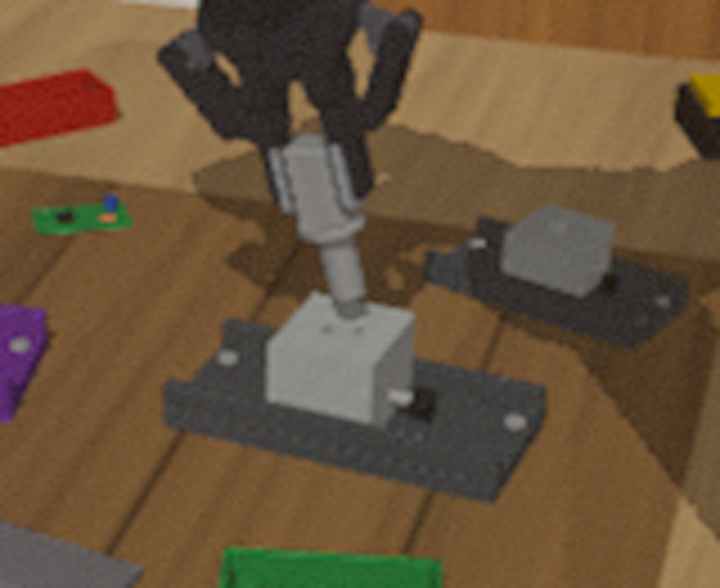

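The post hangs leaning just above the bore, seen at (270,195) in the wrist view. I'll approach to about 2 mm above the mouth.

apply_moves --moves '[{"linear": [0.1,1.2,4.0],"delta_rot": [0,0,0]},{"linear": [0.1,1.2,4.0],"delta_rot": [0,0,0]},{"linear": [0,1.2,4.0],"delta_rot": [0,0,0]},{"linear": [0,1.1,4.2],"delta_rot": [0,0,0]},{"linear": [0,0,0],"delta_rot": [0,0,0]},{"linear": [0,0,0],"delta_rot": [0,0,0]}]'

```text
time: 10.68
position: [0.5638, -0.1864, 0.2835]
tcp_rot: [-0.098, 0.742, 0.657, -0.087]
contact_force: [1.1, 0.1, -2.3]
gripper_width: 0.0234
```

```bash
python3 plan.py -1.5 0 4
```

```text
t 10.675 foot rail xyz [-1.88  0.09  3.3 ] axis lean x,y deg [14.83  0.03] force rail [ 1.   0.2 -2.3] w 23.38
tip z 1.36
jaw dir in rail [ 0.966  0.002 -0.259]
tool shift [-0.09  0.18 -0.78]
```

apply_moves --moves '[{"linear": [0,0.13,0.48],"delta_rot": [0,0,0]},{"linear": [0,0.13,0.48],"delta_rot": [0,0,0]},{"linear": [0,0.13,0.48],"delta_rot": [0,0,0]},{"linear": [0,0.13,0.48],"delta_rot": [0,0,0]},{"linear": [0,0,0],"delta_rot": [0,0,0]}]'

```text
time: 11.3
position: [0.5638, -0.1863, 0.2814]
tcp_rot: [-0.098, 0.742, 0.657, -0.087]
contact_force: [-0.3, -0.9, -2.0]
gripper_width: 0.0232
```

```bash
python3 plan.py
```

```text
t 11.3 foot rail xyz [-1.98  0.13  1.19] axis lean x,y deg [14.84  0.03] force rail [-0.2 -1.  -2. ] w 23.19
tip z -0.76
jaw dir in rail [ 0.966  0.002 -0.259]
```

apply_moves --moves '[{"linear": [0,0.13,0.48],"delta_rot": [0,0,0]},{"linear": [0,0.13,0.48],"delta_rot": [0,0,0]},{"linear": [0,0,0],"delta_rot": [0,0,0]}]'

```text
time: 11.68
position: [0.5638, -0.1864, 0.2804]
tcp_rot: [-0.098, 0.742, 0.657, -0.087]
contact_force: [0.8, -0.1, -2.5]
gripper_width: 0.0234
```

```bash
python3 plan.py
```

```text
t 11.675 foot rail xyz [-1.97  0.12  0.16] axis lean x,y deg [14.85  0.03] force rail [ 0.8 -0.  -2.5] w 23.38
tip z -1.78
jaw dir in rail [ 0.966  0.002 -0.259]
```

apply_moves --moves '[{"linear": [0,0.13,0.48],"delta_rot": [0,0,0]},{"linear": [0,0,0],"delta_rot": [0,0,0]}]'

```text
time: 11.92
position: [0.5638, -0.1863, 0.2799]
tcp_rot: [-0.098, 0.742, 0.657, -0.087]
contact_force: [0.8, -0.1, -2.2]
gripper_width: 0.0235
```

```bash
python3 plan.py
```

```text
t 11.925 foot rail xyz [-1.97  0.15 -0.31] axis lean x,y deg [14.84  0.03] force rail [ 0.8 -0.  -2.2] w 23.47
tip z -2.25
jaw dir in rail [ 0.966  0.002 -0.259]
```

No contact with the tip about 2 mm below mouth level, so it is entering the bore. I'll continue gently.

apply_moves --moves '[{"linear": [0,0.13,0.48],"delta_rot": [0,0,0]},{"linear": [0,0,0],"delta_rot": [0,0,0]}]'

```text
time: 12.18
position: [0.5638, -0.1863, 0.2794]
tcp_rot: [-0.098, 0.742, 0.657, -0.087]
contact_force: [-1.1, 0.2, -2.3]
gripper_width: 0.0236
```

```bash
python3 plan.py
```

```text
t 12.175 foot rail xyz [-1.97  0.14 -0.79] axis lean x,y deg [14.84  0.03] force rail [-1.1  0.  -2.3] w 23.61
tip z -2.74
jaw dir in rail [ 0.966  0.002 -0.259]
```

apply_moves --moves '[{"linear": [0,0.13,0.48],"delta_rot": [0,0,0]},{"linear": [0,0,0],"delta_rot": [0,0,0]}]'

```text
time: 12.42
position: [0.5638, -0.1864, 0.2789]
tcp_rot: [-0.098, 0.742, 0.657, -0.087]
contact_force: [-0.9, -0.2, -2.2]
gripper_width: 0.0235
```

```bash
python3 plan.py
```

```text
t 12.425 foot rail xyz [-1.98  0.12 -1.31] axis lean x,y deg [14.84  0.03] force rail [-0.9 -0.3 -2.2] w 23.46
tip z -3.25
jaw dir in rail [ 0.966  0.002 -0.259]
```

apply_moves --moves '[{"linear": [0,0.13,0.48],"delta_rot": [0,0,0]},{"linear": [0,0,0],"delta_rot": [0,0,0]}]'

```text
time: 12.68
position: [0.5638, -0.1864, 0.2784]
tcp_rot: [-0.098, 0.742, 0.657, -0.087]
contact_force: [-0.1, 0.0, -2.6]
gripper_width: 0.0232
```

```bash
python3 plan.py
```

```text
t 12.675 foot rail xyz [-1.97  0.11 -1.82] axis lean x,y deg [14.85  0.03] force rail [-0.1 -0.  -2.6] w 23.18
tip z -3.76
jaw dir in rail [ 0.966  0.002 -0.259]
```

apply_moves --moves '[{"linear": [0,0.13,0.48],"delta_rot": [0,0,0]},{"linear": [0,0,0],"delta_rot": [0,0,0]}]'

```text
time: 12.92
position: [0.5638, -0.1863, 0.2781]
tcp_rot: [-0.098, 0.742, 0.657, -0.087]
contact_force: [-0.2, 0.8, -1.1]
gripper_width: 0.0236
```

```bash
python3 plan.py
```

```text
t 12.925 foot rail xyz [-1.89  0.13 -2.16] axis lean x,y deg [14.83  0.03] force rail [-0.3  0.8 -1.1] w 23.57
tip z -4.1
jaw dir in rail [ 0.966  0.002 -0.259]
```

First contact, about 1 N at 4.1 mm depth on the high rim, matches the geometry. Next I'll feel toward the low-side rim to centre along the rail.

apply_moves --moves '[{"linear": [0,0.3,-0.3],"delta_rot": [0,0,0]},{"linear": [0,0.4,0.1],"delta_rot": [0,0,0]},{"linear": [0,0,0],"delta_rot": [0,0,0]}]'

```text
time: 13.3
position: [0.5645, -0.1864, 0.2779]
tcp_rot: [-0.098, 0.742, 0.657, -0.087]
contact_force: [0.9, -0.3, -2.3]
gripper_width: 0.0235
```

```bash
python3 plan.py
```

```text
t 13.3 foot rail xyz [-1.23  0.13 -2.32] axis lean x,y deg [14.84  0.03] force rail [ 0.9 -0.2 -2.3] w 23.48
tip z -4.27
jaw dir in rail [ 0.966  0.002 -0.259]
```

apply_moves --moves '[{"linear": [0,0.5,0.13],"delta_rot": [0,0,0]},{"linear": [0,0,0],"delta_rot": [0,0,0]}]'

```text
time: 13.55
position: [0.565, -0.1865, 0.2777]
tcp_rot: [-0.098, 0.742, 0.657, -0.087]
contact_force: [-0.2, 0.5, -2.5]
gripper_width: 0.0236
```

```bash
python3 plan.py
```

```text
t 13.55 foot rail xyz [-0.75  0.12 -2.55] axis lean x,y deg [14.84  0.03] force rail [-0.3  0.5 -2.5] w 23.58
tip z -4.49
jaw dir in rail [ 0.966  0.002 -0.259]
```

apply_moves --moves '[{"linear": [0,0.39,-0.1],"delta_rot": [0,0,0]},{"linear": [0,0,0],"delta_rot": [0,0,0]}]'

```text
time: 13.8
position: [0.5654, -0.1866, 0.2777]
tcp_rot: [-0.098, 0.742, 0.657, -0.087]
contact_force: [0.4, -0.1, -2.1]
gripper_width: 0.0231
```

```bash
python3 plan.py
```

```text
t 13.8 foot rail xyz [-0.36  0.12 -2.52] axis lean x,y deg [14.84  0.03] force rail [ 0.4 -0.1 -2.1] w 23.12
tip z -4.46
jaw dir in rail [ 0.966  0.002 -0.259]
```

apply_moves --moves '[{"linear": [0,0.39,-0.1],"delta_rot": [0,0,0]},{"linear": [0,0,0],"delta_rot": [0,0,0]}]'

```text
time: 14.05
position: [0.5658, -0.1866, 0.2777]
tcp_rot: [-0.098, 0.742, 0.657, -0.087]
contact_force: [-0.5, -0.0, -2.0]
gripper_width: 0.0231
```

```bash
python3 plan.py
```

```text
t 14.05 foot rail xyz [ 0.03  0.11 -2.53] axis lean x,y deg [14.84  0.03] force rail [-0.5 -0.1 -2. ] w 23.14
tip z -4.47
jaw dir in rail [ 0.966  0.002 -0.259]
```

apply_moves --moves '[{"linear": [0,0.39,-0.1],"delta_rot": [0,0,0]},{"linear": [0,0,0],"delta_rot": [0,0,0]}]'

```text
time: 14.3
position: [0.5661, -0.1866, 0.2777]
tcp_rot: [-0.098, 0.742, 0.657, -0.087]
contact_force: [-0.2, -0.8, -2.1]
gripper_width: 0.0233
```

```bash
python3 plan.py
```

```text
t 14.3 foot rail xyz [ 0.28  0.13 -2.55] axis lean x,y deg [14.86  0.02] force rail [-0.1 -0.8 -2.1] w 23.27
tip z -4.5
jaw dir in rail [ 0.966  0.002 -0.259]
```

apply_moves --moves '[{"linear": [0,0.39,-0.1],"delta_rot": [0,0,0]},{"linear": [0,0,0],"delta_rot": [0,0,0]}]'

```text
time: 14.55
position: [0.5664, -0.1867, 0.2776]
tcp_rot: [-0.098, 0.742, 0.657, -0.087]
contact_force: [-2.8, -0.1, -1.8]
gripper_width: 0.0233
```

```bash
python3 plan.py
```

```text
t 14.55 foot rail xyz [ 0.47  0.17 -2.57] axis lean x,y deg [14.89  0.02] force rail [-2.7 -0.4 -1.8] w 23.29
tip z -4.52
jaw dir in rail [ 0.966  0.002 -0.26 ]
```

The low rim was felt at +0.28, so the bore is about 0.8 mm further along rail x than vision gave. I'll back off and feel sideways.

```bash
sed -i 's/^F=.*/RA=np.radians(-7.1);F=np.array([-0.6,-0.2,226.]); B=np.array([507.34+.8*np.cos(RA),-180.16+.8*np.sin(RA),62.])/' plan.py; python3 plan.py
```

```text
t 14.55 foot rail xyz [-0.33  0.17 -2.57] axis lean x,y deg [14.89  0.02] force rail [-2.7 -0.4 -1.8] w 23.29
tip z -4.52
jaw dir in rail [ 0.966  0.002 -0.26 ]
```

apply_moves --moves '[{"linear": [0,-0.8,0.2],"delta_rot": [0,0,0]},{"linear": [0.3,0,0],"delta_rot": [0,0,0]},{"linear": [0,0,0],"delta_rot": [0,0,0]}]'

```text
time: 14.92
position: [0.5659, -0.1863, 0.2778]
tcp_rot: [-0.098, 0.742, 0.657, -0.086]
contact_force: [-0.2, 0.3, -2.5]
gripper_width: 0.0233
```

```bash
python3 plan.py
```

```text
t 14.925 foot rail xyz [-0.56  0.4  -2.46] axis lean x,y deg [14.81  0.04] force rail [-0.2  0.2 -2.5] w 23.26
tip z -4.39
jaw dir in rail [ 0.966  0.002 -0.258]
```

apply_moves --moves '[{"linear": [0.3,0,0],"delta_rot": [0,0,0]},{"linear": [0,0,0],"delta_rot": [0,0,0]}]'

```text
time: 15.18
position: [0.5659, -0.186, 0.2778]
tcp_rot: [-0.098, 0.742, 0.657, -0.087]
contact_force: [0.1, 0.4, -1.4]
gripper_width: 0.0234
```

```bash
python3 plan.py
```

```text
t 15.175 foot rail xyz [-0.69  0.72 -2.49] axis lean x,y deg [14.83  0.03] force rail [ 0.   0.4 -1.4] w 23.43
tip z -4.43
jaw dir in rail [ 0.966  0.002 -0.259]
```

apply_moves --moves '[{"linear": [0.3,0,0],"delta_rot": [0,0,0]},{"linear": [0,0,0],"delta_rot": [0,0,0]}]'

```text
time: 15.42
position: [0.5659, -0.1858, 0.2778]
tcp_rot: [-0.098, 0.742, 0.657, -0.087]
contact_force: [0.3, -1.4, -2.9]
gripper_width: 0.0231
```

```bash
python3 plan.py
```

```text
t 15.425 foot rail xyz [-0.71  0.9  -2.48] axis lean x,y deg [14.83  0.04] force rail [ 0.4 -1.4 -2.9] w 23.13
tip z -4.42
jaw dir in rail [ 0.966  0.002 -0.259]
```

apply_moves --moves '[{"linear": [0.3,0,0],"delta_rot": [0,0,0]},{"linear": [0,0,0],"delta_rot": [0,0,0]}]'

```text
time: 15.68
position: [0.5659, -0.1855, 0.2778]
tcp_rot: [-0.098, 0.743, 0.657, -0.087]
contact_force: [0.6, -2.8, -2.5]
gripper_width: 0.0232
```

```bash
python3 plan.py
```

```text
t 15.675 foot rail xyz [-0.76  1.09 -2.47] axis lean x,y deg [14.83  0.06] force rail [ 0.9 -2.7 -2.5] w 23.21
tip z -4.41
jaw dir in rail [ 0.966  0.002 -0.259]
```

apply_moves --moves '[{"linear": [-0.7,0,0],"delta_rot": [0,0,0]},{"linear": [-0.6,0,0],"delta_rot": [0,0,0]},{"linear": [-0.3,0,0],"delta_rot": [0,0,0]},{"linear": [0,0,0],"delta_rot": [0,0,0]}]'

```text
time: 16.18
position: [0.5657, -0.1869, 0.2777]
tcp_rot: [-0.098, 0.742, 0.657, -0.087]
contact_force: [0.3, 0.5, -2.4]
gripper_width: 0.0236
```

```bash
python3 plan.py
```

```text
t 16.175 foot rail xyz [-0.81 -0.16 -2.55] axis lean x,y deg [14.84  0.02] force rail [ 0.2  0.5 -2.4] w 23.62
tip z -4.49
jaw dir in rail [ 0.966  0.002 -0.259]
```

apply_moves --moves '[{"linear": [-0.3,0,0],"delta_rot": [0,0,0]},{"linear": [0,0,0],"delta_rot": [0,0,0]}]'

```text
time: 16.42
position: [0.5656, -0.1872, 0.2777]
tcp_rot: [-0.098, 0.742, 0.657, -0.086]
contact_force: [-0.5, 0.6, -2.2]
gripper_width: 0.0235
```

```bash
python3 plan.py
```

```text
t 16.425 foot rail xyz [-0.85 -0.38 -2.54] axis lean x,y deg [1.485e+01 1.000e-02] force rail [-0.5  0.5 -2.2] w 23.53
tip z -4.48
jaw dir in rail [ 0.966  0.002 -0.259]
```

apply_moves --moves '[{"linear": [-0.3,0,0],"delta_rot": [0,0,0]},{"linear": [0,0,0],"delta_rot": [0,0,0]}]'

```text
time: 16.68
position: [0.5656, -0.1874, 0.2777]
tcp_rot: [-0.098, 0.742, 0.657, -0.086]
contact_force: [-0.2, 2.7, -1.6]
gripper_width: 0.0238
```

```bash
python3 plan.py
```

```text
t 16.675 foot rail xyz [-0.84 -0.61 -2.54] axis lean x,y deg [14.85 -0.  ] force rail [-0.5  2.6 -1.6] w 23.79
tip z -4.48
jaw dir in rail [ 0.966  0.002 -0.259]
```

The side limits are symmetric about +0.24 mm, and forces stayed under 3 N. I'll centre and begin straightening about the foot.

```bash
sed -i 's/,62\.\])$/,62.])+.24*np.array([-np.sin(RA),np.cos(RA),0])/' plan.py; grep B= plan.py; python3 plan.py -0.85 0 -2.5
```

```text
RA=np.radians(-7.1);F=np.array([-0.6,-0.2,226.]); B=np.array([507.34+.8*np.cos(RA),-180.16+.8*np.sin(RA),62.])+.24*np.array([-np.sin(RA),np.cos(RA),0])
t 16.675 foot rail xyz [-0.84 -0.85 -2.54] axis lean x,y deg [14.85 -0.  ] force rail [-0.5  2.6 -1.6] w 23.79
tip z -4.48
jaw dir in rail [ 0.966  0.002 -0.259]
tool shift [ 0.85 -0.02 -0.04]
```

apply_moves --moves '[{"linear": [0.5,0,0],"delta_rot": [0,0,0]},{"linear": [0.45,0,0],"delta_rot": [0,0,0]},{"linear": [0,0,0],"delta_rot": [0,0,0]},{"linear": [0,-2.92,0.04],"delta_rot": [-0.0131,0,0]},{"linear": [0,-2.92,0.04],"delta_rot": [-0.0131,0,0]},{"linear": [0,-2.92,0.04],"delta_rot": [-0.0131,0,0]},{"linear": [0,0,0],"delta_rot": [0,0,0]}]'

```text
time: 17.55
position: [0.5571, -0.1856, 0.28]
tcp_rot: [-0.083, 0.744, 0.659, -0.074]
contact_force: [0.1, 0.4, -2.0]
gripper_width: 0.0229
```

```bash
python3 plan.py -0.7 0 -2.6
```

```text
t 17.55 foot rail xyz [-0.81 -0.19 -2.41] axis lean x,y deg [12.63  0.03] force rail [ 0.1  0.4 -2. ] w 22.94
tip z -4.06
jaw dir in rail [ 0.975  0.002 -0.22 ]
tool shift [0.19 0.15 0.17]
```

apply_moves --moves '[{"linear": [0.05,-2.89,0.06],"delta_rot": [-0.0131,0,0]},{"linear": [0.05,-2.89,0.06],"delta_rot": [-0.0131,0,0]},{"linear": [0.05,-2.89,0.06],"delta_rot": [-0.0131,0,0]},{"linear": [0.05,-2.89,0.06],"delta_rot": [-0.0131,0,0]},{"linear": [0,0,0],"delta_rot": [0,0,0]}]'

```text
time: 18.18
position: [0.5458, -0.184, 0.282]
tcp_rot: [-0.064, 0.746, 0.66, -0.056]
contact_force: [0.2, 0.5, -3.3]
gripper_width: 0.0233
```

```bash
python3 plan.py -0.5 0 -2.8
```

```text
t 18.175 foot rail xyz [-0.59  0.06 -2.73] axis lean x,y deg [9.7  0.02] force rail [ 0.1  0.6 -3.3] w 23.3
tip z -4.0
jaw dir in rail [ 0.986  0.002 -0.169]
tool shift [-0.06  0.11  0.06]
```

apply_moves --moves '[{"linear": [0,-2.9,0.06],"delta_rot": [-0.0131,0,0]},{"linear": [0,-2.9,0.06],"delta_rot": [-0.0131,0,0]},{"linear": [0,-2.9,0.06],"delta_rot": [-0.0131,0,0]},{"linear": [0,-2.9,0.06],"delta_rot": [-0.0131,0,0]},{"linear": [0,0,0],"delta_rot": [0,0,0]}]'

```text
time: 18.8
position: [0.5344, -0.1826, 0.2835]
tcp_rot: [-0.044, 0.748, 0.661, -0.039]
contact_force: [0.0, -0.5, -2.0]
gripper_width: 0.0235
```

```bash
python3 plan.py -0.3 0 -2.9
```

```text
t 18.8 foot rail xyz [-0.39  0.05 -2.94] axis lean x,y deg [6.73 0.01] force rail [ 0.1 -0.5 -2. ] w 23.48
tip z -3.82
jaw dir in rail [ 0.993  0.002 -0.117]
tool shift [-0.05  0.08 -0.05]
```

apply_moves --moves '[{"linear": [0,-2.9,0.05],"delta_rot": [-0.0131,0,0]},{"linear": [0,-2.9,0.05],"delta_rot": [-0.0131,0,0]},{"linear": [0,-2.9,0.05],"delta_rot": [-0.0131,0,0]},{"linear": [0,-2.9,0.05],"delta_rot": [-0.0131,0,0]},{"linear": [0,0,0],"delta_rot": [0,0,0]}]'

```text
time: 19.42
position: [0.5229, -0.1812, 0.2844]
tcp_rot: [-0.024, 0.749, 0.662, -0.022]
contact_force: [0.1, 0.1, -1.2]
gripper_width: 0.0236
```

```bash
python3 plan.py -0.15 0 -3.1
```

```text
t 19.425 foot rail xyz [-0.16  0.03 -3.13] axis lean x,y deg [3.74 0.01] force rail [ 0.1  0.2 -1.2] w 23.62
tip z -3.62
jaw dir in rail [ 0.998  0.002 -0.065]
tool shift [-0.03  0.01 -0.03]
```

apply_moves --moves '[{"linear": [0,-2.9,0.05],"delta_rot": [-0.0131,0,0]},{"linear": [0,-2.9,0.05],"delta_rot": [-0.0131,0,0]},{"linear": [0,-2.9,0.05],"delta_rot": [-0.0131,0,0]},{"linear": [0,-2.9,0.05],"delta_rot": [-0.0131,0,0]},{"linear": [0,0,0],"delta_rot": [0,0,0]},{"linear": [0,0,0],"delta_rot": [0,0,0]}]'

```text
time: 20.18
position: [0.5116, -0.1798, 0.2847]
tcp_rot: [-0.005, 0.749, 0.663, -0.004]
contact_force: [0.0, -0.1, -0.9]
gripper_width: 0.0237
```

```bash
python3 plan.py 0 0 -3.1
```

```text
t 20.175 foot rail xyz [ 0.24  0.01 -3.32] axis lean x,y deg [0.76 0.  ] force rail [ 0.1 -0.1 -0.9] w 23.69
tip z -3.41
jaw dir in rail [ 1.     0.002 -0.013]
tool shift [-0.01 -0.24 -0.21]
```

apply_moves --moves '[{"linear": [0,-3.2,0],"delta_rot": [-0.0131,0,0]},{"linear": [0,0,0],"delta_rot": [0,0,0]},{"linear": [0,0,0],"delta_rot": [0,0,0]}]'

```text
time: 20.55
position: [0.5084, -0.1795, 0.2847]
tcp_rot: [0.0, 0.749, 0.663, 0.0]
contact_force: [0.9, 0.2, -1.9]
gripper_width: 0.0236
```

```bash
python3 plan.py 0 0 -4.1
```

```text
t 20.55 foot rail xyz [ 0.04 -0.01 -3.29] axis lean x,y deg [-0.01  0.  ] force rail [ 0.9  0.3 -1.9] w 23.58
tip z -3.29
jaw dir in rail [1.    0.002 0.   ]
tool shift [ 0.01 -0.04  0.81]
```

Upright, centred and unloaded with the foot 3.3 mm in. Now I'll slide down gently.

apply_moves --moves '[{"linear": [0,0,0.5],"delta_rot": [0,0,0]},{"linear": [0,0,0.5],"delta_rot": [0,0,0]},{"linear": [0,0,0.5],"delta_rot": [0,0,0]},{"linear": [0,0,0.5],"delta_rot": [0,0,0]},{"linear": [0,0,0],"delta_rot": [0,0,0]}]'

```text
time: 21.18
position: [0.5084, -0.1794, 0.2826]
tcp_rot: [-0.0, 0.749, 0.663, -0.0]
contact_force: [-0.1, -0.4, -2.1]
gripper_width: 0.0235
```

```bash
python3 plan.py
```

```text
t 21.175 foot rail xyz [-0.03  0.05 -5.37] axis lean x,y deg [ 0.01 -0.  ] force rail [-0.  -0.4 -2.1] w 23.52
tip z -5.37
jaw dir in rail [ 1.     0.002 -0.   ]
```

apply_moves --moves '[{"linear": [0,0,0.7],"delta_rot": [0,0,0]},{"linear": [0,0,0.7],"delta_rot": [0,0,0]},{"linear": [0,0,0.7],"delta_rot": [0,0,0]},{"linear": [0,0,0.7],"delta_rot": [0,0,0]},{"linear": [0,0,0],"delta_rot": [0,0,0]}]'

```text
time: 21.8
position: [0.5084, -0.1794, 0.2798]
tcp_rot: [-0.0, 0.749, 0.663, -0.0]
contact_force: [-0.2, 0.0, -2.8]
gripper_width: 0.0234
```

```bash
python3 plan.py
```

```text
t 21.8 foot rail xyz [-0.04  0.04 -8.18] axis lean x,y deg [ 0.01 -0.  ] force rail [-0.2 -0.  -2.8] w 23.37
tip z -8.18
jaw dir in rail [ 1.     0.002 -0.   ]
```

Free running. I'll continue in 1 mm rows.

apply_moves --moves '[{"linear": [0,0,1],"delta_rot": [0,0,0]},{"linear": [0,0,1],"delta_rot": [0,0,0]},{"linear": [0,0,1],"delta_rot": [0,0,0]},{"linear": [0,0,1],"delta_rot": [0,0,0]},{"linear": [0,0,1],"delta_rot": [0,0,0]},{"linear": [0,0,1],"delta_rot": [0,0,0]},{"linear": [0,0,0],"delta_rot": [0,0,0]}]'

```text
time: 22.68
position: [0.5084, -0.1794, 0.2738]
tcp_rot: [-0.0, 0.749, 0.663, -0.0]
contact_force: [0.4, -0.7, -2.6]
gripper_width: 0.0238
```

```bash
python3 plan.py
```

```text
t 22.675 foot rail xyz [ -0.06   0.04 -14.21] axis lean x,y deg [ 0.01 -0.  ] force rail [ 0.5 -0.7 -2.6] w 23.79
tip z -14.21
jaw dir in rail [ 1.     0.002 -0.   ]
```

apply_moves --moves '[{"linear": [0,0,1],"delta_rot": [0,0,0]},{"linear": [0,0,1],"delta_rot": [0,0,0]},{"linear": [0,0,1],"delta_rot": [0,0,0]},{"linear": [0,0,1],"delta_rot": [0,0,0]},{"linear": [0,0,1],"delta_rot": [0,0,0]},{"linear": [0,0,1],"delta_rot": [0,0,0]},{"linear": [0,0,1],"delta_rot": [0,0,0]},{"linear": [0,0,0],"delta_rot": [0,0,0]}]'

```text
time: 23.68
position: [0.5084, -0.1794, 0.2668]
tcp_rot: [-0.0, 0.749, 0.663, -0.0]
contact_force: [0.6, 0.7, -2.5]
gripper_width: 0.0235
```

```bash
python3 plan.py
```

```text
t 23.675 foot rail xyz [ -0.05   0.06 -21.21] axis lean x,y deg [ 0.01 -0.  ] force rail [ 0.5  0.8 -2.5] w 23.48
tip z -21.21
jaw dir in rail [ 1.     0.002 -0.   ]
```

apply_moves --moves '[{"linear": [0,0,1],"delta_rot": [0,0,0]},{"linear": [0,0,1],"delta_rot": [0,0,0]},{"linear": [0,0,1],"delta_rot": [0,0,0]},{"linear": [0,0,1],"delta_rot": [0,0,0]},{"linear": [0,0,1],"delta_rot": [0,0,0]},{"linear": [0,0,1],"delta_rot": [0,0,0]},{"linear": [0,0,1],"delta_rot": [0,0,0]},{"linear": [0,0,0],"delta_rot": [0,0,0]}]'

```text
time: 24.68
position: [0.5084, -0.1794, 0.2598]
tcp_rot: [-0.0, 0.749, 0.663, -0.0]
contact_force: [0.8, -0.7, -2.5]
gripper_width: 0.0235
```

```bash
python3 plan.py
```

```text
t 24.675 foot rail xyz [ -0.04   0.06 -28.18] axis lean x,y deg [ 0.01 -0.  ] force rail [ 0.8 -0.6 -2.5] w 23.48
tip z -28.18
jaw dir in rail [ 1.     0.002 -0.   ]
```

apply_moves --moves '[{"linear": [0,0,1],"delta_rot": [0,0,0]},{"linear": [0,0,1],"delta_rot": [0,0,0]},{"linear": [0,0,1],"delta_rot": [0,0,0]},{"linear": [0,0,1],"delta_rot": [0,0,0]},{"linear": [0,0,1],"delta_rot": [0,0,0]},{"linear": [0,0,1],"delta_rot": [0,0,0]},{"linear": [0,0,1],"delta_rot": [0,0,0]},{"linear": [0,0,1],"delta_rot": [0,0,0]},{"linear": [0,0,1],"delta_rot": [0,0,0]},{"linear": [0,0,0],"delta_rot": [0,0,0]}]'

```text
time: 25.92
position: [0.5084, -0.1794, 0.2508]
tcp_rot: [-0.0, 0.749, 0.663, -0.0]
contact_force: [0.4, 0.4, -2.3]
gripper_width: 0.0234
```

```bash
python3 plan.py
```

```text
t 25.925 foot rail xyz [ -0.06   0.07 -37.19] axis lean x,y deg [ 0.01 -0.01] force rail [ 0.4  0.5 -2.3] w 23.45
tip z -37.19
jaw dir in rail [ 1.     0.002 -0.   ]
```

apply_moves --moves '[{"linear": [0,0,0.5],"delta_rot": [0,0,0]},{"linear": [0,0,0.5],"delta_rot": [0,0,0]},{"linear": [0,0,0.5],"delta_rot": [0,0,0]},{"linear": [0,0,0],"delta_rot": [0,0,0]}]'

```text
time: 26.42
position: [0.5084, -0.1794, 0.2493]
tcp_rot: [-0.0, 0.749, 0.663, -0.0]
contact_force: [-0.4, -0.1, -2.1]
gripper_width: 0.0236
```

```bash
python3 plan.py
```

```text
t 26.425 foot rail xyz [-3.000e-02  4.000e-02 -3.865e+01] axis lean x,y deg [ 0. -0.] force rail [-0.3 -0.1 -2.1] w 23.57
tip z -38.65
jaw dir in rail [ 1.     0.002 -0.   ]
```

apply_moves --moves '[{"linear": [0,0,0.4],"delta_rot": [0,0,0]},{"linear": [0,0,0.4],"delta_rot": [0,0,0]},{"linear": [0,0,0],"delta_rot": [0,0,0]}]'

```text
time: 26.8
position: [0.5084, -0.1794, 0.2486]
tcp_rot: [-0.0, 0.749, 0.663, -0.0]
contact_force: [0.3, -0.2, -2.8]
gripper_width: 0.0236
```

```bash
python3 plan.py
```

```text
t 26.8 foot rail xyz [ -0.     0.04 -39.44] axis lean x,y deg [ 0. -0.] force rail [ 0.3 -0.1 -2.8] w 23.6
tip z -39.44
jaw dir in rail [ 1.     0.002 -0.   ]
```

apply_moves --moves '[{"linear": [0,0,0.4],"delta_rot": [0,0,0]},{"linear": [0,0,0],"delta_rot": [0,0,0]}]'

```text
time: 27.05
position: [0.5084, -0.1794, 0.2481]
tcp_rot: [-0.0, 0.749, 0.663, -0.0]
contact_force: [0.6, -0.5, -1.9]
gripper_width: 0.0231
```

```bash
python3 plan.py
```

```text
t 27.05 foot rail xyz [-3.000e-02  5.000e-02 -3.986e+01] axis lean x,y deg [0.01 0.  ] force rail [ 0.7 -0.4 -1.9] w 23.13
tip z -39.86
jaw dir in rail [ 1.     0.002 -0.   ]
```

apply_moves --moves '[{"linear": [0,0,0.4],"delta_rot": [0,0,0]},{"linear": [0,0,0],"delta_rot": [0,0,0]}]'

```text
time: 27.3
position: [0.5084, -0.1794, 0.248]
tcp_rot: [0.0, 0.749, 0.663, 0.0]
contact_force: [-2.2, 0.8, 1.1]
gripper_width: 0.0234
```

```bash
python3 plan.py
```

```text
t 27.3 foot rail xyz [ 3.000e-02  3.000e-02 -3.999e+01] axis lean x,y deg [-0.01  0.01] force rail [-2.3  0.5  1.1] w 23.37
tip z -40.0
jaw dir in rail [1.    0.002 0.   ]
```

The collar is seated, with the weight taken at about −40 mm and only about 3.5 N of contact. Releasing and backing off upward.

apply_moves --moves '[{"linear": [0,0,0],"delta_rot": [0,0,0]},{"linear": [0,0,0],"delta_rot": [0,0,0]},{"linear": [0,0,0],"delta_rot": [0,0,0]},{"linear": [0,0,0],"delta_rot": [0,0,0]},{"linear": [0,0,0],"delta_rot": [0,0,0]},{"linear": [0,0,0],"delta_rot": [0,0,0]},{"linear": [0,0,0],"delta_rot": [0,0,0]},{"linear": [0,0,0],"delta_rot": [0,0,0]}]' --claw 1

```text
time: 28.3
position: [0.5084, -0.1794, 0.2478]
tcp_rot: [0.0, 0.749, 0.663, -0.0]
contact_force: [-0.0, 0.2, -0.0]
gripper_width: 0.085
```

apply_moves --moves '[{"linear": [0,0,-5],"delta_rot": [0,0,0]},{"linear": [0,0,-15],"delta_rot": [0,0,0]},{"linear": [0,0,-25],"delta_rot": [0,0,0]},{"linear": [0,0,-30],"delta_rot": [0,0,0]},{"linear": [0,0,-30],"delta_rot": [0,0,0]},{"linear": [-20,0,-20],"delta_rot": [0,0,0]},{"linear": [-30,0,0],"delta_rot": [0,0,0]},{"linear": [0,0,0],"delta_rot": [0,0,0]},{"linear": [0,0,0],"delta_rot": [0,0,0]}]'

```text
time: 29.42
position: [0.5022, -0.2286, 0.3732]
tcp_rot: [-0.0, 0.749, 0.663, 0.0]
contact_force: [0.3, -0.2, -0.6]
gripper_width: 0.0853
```

```bash
python3 look.py wrist 6; python3 look.py side 6; python3 look.py top 6; python3 - <<'E'
import pickle
from h import *
s,d=pickle.load(open("wrist6.pkl","rb"));R,t=wristRt(s,d);P=cloud(d,R,t);Z=P[...,2]
m=(Z>.10)&(Z<.125)&(np.hypot(P[...,0]-.508,P[...,1]+.18)<.03)
print("head top z",np.median(Z[m]),cv2.minAreaRect((P[m][:,:2]*1000).astype(np.float32)))
im=cv2.imread("pics/side6.png");cv2.imwrite("pics/s6z.png",cv2.resize(im[90:300,130:410],None,fx=2.8,fy=2.8,interpolation=2))
a=pickle.load(open("top0.pkl","rb"))["image"].astype(int);b=pickle.load(open("top6.pkl","rb"))[1]["image"].astype(int)
for n,(x0,y0,x1,y1) in dict(case=(220,222,250,266),cover=(220,172,248,213),driver=(221,115,238,180)).items():
    print(n,abs(a-b)[y0:y1,x0:x1].mean())
E
```

```text
{'time': 29.425, 'joints': array([-6.4170e-01,  4.0830e-01,  1.3474e+00,  3.0000e-04,  1.3858e+00,
       -5.1970e-01]), 'position': array([ 0.5022, -0.2286,  0.3732]), 'tcp_rot': array([-0.000e+00,  7.489e-01,  6.627e-01,  1.000e-04]), 'contact_force': array([ 0.3406, -0.2255, -0.618 ]), 'gripper_width': 0.08525652808235647}
{'time': 29.475, 'joints': array([-6.4130e-01,  4.0840e-01,  1.3476e+00,  2.0000e-04,  1.3857e+00,
       -5.1980e-01]), 'position': array([ 0.5023, -0.2284,  0.3731]), 'tcp_rot': array([-1.000e-04,  7.487e-01,  6.629e-01,  1.000e-04]), 'contact_force': array([-0.072 , -0.0326, -0.3665]), 'gripper_width': 0.08566306492638169}
{'time': 29.525, 'joints': array([-6.4110e-01,  4.0850e-01,  1.3476e+00,  2.0000e-04,  1.3855e+00,
       -5.1990e-01]), 'position': array([ 0.5024, -0.2283,  0.373 ]), 'tcp_rot': array([-1.000e-04,  7.486e-01,  6.630e-01,  1.000e-04]), 'contact_force': array([-0.2172,  0.477 ,  0.7112]), 'gripper_width': 0.08554151578662683}
head top z 0.11185313597493157 ((508.15960693359375, -180.4595489501953), (23.640155792236328, 23.788036346435547), 83.55178833007812)
case 1.6053030303030302
cover 1.9605110336817655
driver 1.8449472096530921
```

View pics/s6z.png

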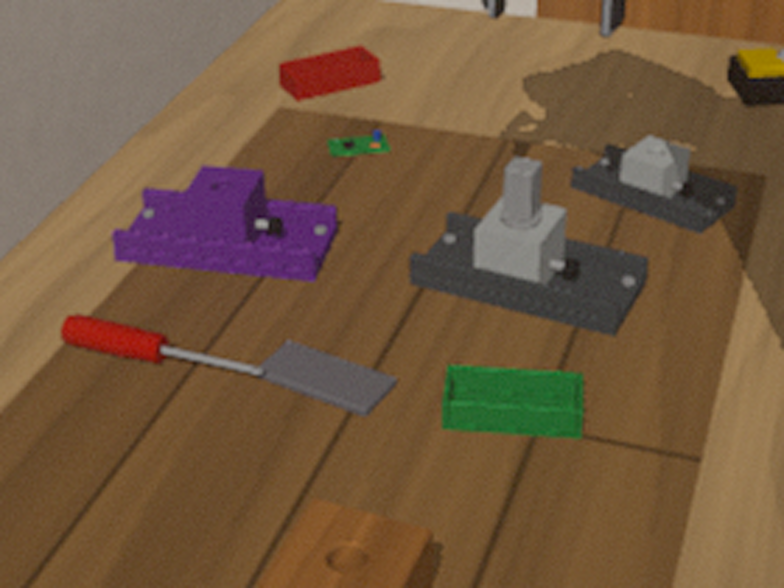

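View pics/wrist6.png

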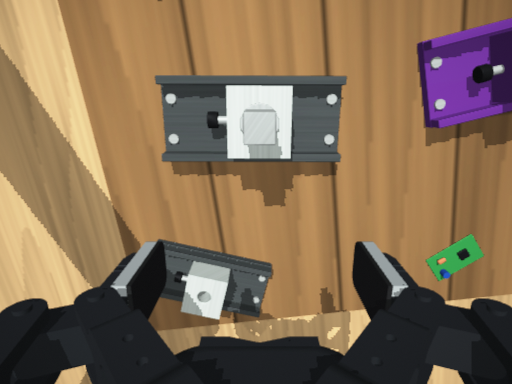

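The post stands upright with its collar on the carriage: the head is at (260,127) in the wrist view, and its top is at z = 111.9 mm against 112 expected. The case, cover and driver are unchanged. Handing in.

```bash
python3 -c "
from cell import arm
print(arm.finish_job())"
```

```text
the job is handed in; nothing more can be done
None
```

The post is in the carriage bore with its collar seated on the top. I let go of it, and the job was handed in after about 29.5 s.

**How it went:**
- I gripped the post by its head, lifted it clear of the stand and carried it to the larger dark rail.
- With the post leaning 15°, I felt its low edge about 4.1 mm into the bore before first contact, and about 4.5 mm after shifting it to the low side.
- Feeling the rims put the bore about 0.8 mm further along the rail and 0.24 mm sideways from what the camera gave.
- I then straightened the post about its foot and slid it down until the weight came off at 40 mm depth. The contact forces read after each step stayed at about 4 N or less.

**Last checks:**
- The top of the head is at 111.9 mm above the work surface, against 112 mm expected with the collar seated, and the post looks upright in the pictures.
- The gripper is open and clear of everything.
- The case, cover and driver show no change in the top view.

No check failed. The wrist and top cameras disagreed by about 2 mm on the rail's position, which is within the stated calibration, and feeling the bore settled it.

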